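# Prop up a luthier's mould base with a pry bar

### The job

Raise the front of the heavy mould base so that its hinged stand drops down and props it: take the pry bar by its wooden handle, slide its bent-up tip over the fulcrum block and under the middle of the front edge until you feel it press lightly against the end stop underneath, then lever the base up over the block until the stand swings down. Lower the base gently onto its stand, take the bar out and lay it flat on the open bench, clear of the base and the block. Never lift or shove the base with the gripper or ram the stop, keep the loose wooden caul lying on the instrument, and leave the other things on the bench alone.

Things in the scene. Friction and masses are not known exactly. Their poses are not given: they have to be found in the camera images.
- base: Heavy steel plate 280 (x) x 240 (y) x 10 mm with a wooden ukulele body in a mould on it (top 81 mm up), about 4.5 kg, loose on four 16 mm high rubber feet at its corners, inner sides 80 mm from the middle: a 16 mm gap under the plate. Origin: at bench level below the middle of the front edge, which faces the robot; x from there to the rear, z up. It tips up about its rear feet.
- heel: Housing of the end stop, fixed under the plate. Origin: top middle of its front face, 56 mm behind the front edge; axes as the base. Before it an adjustable steel pad, 90 mm wide (y), from the plate's underside down to 2 mm over the bench, faces the front edge 22 to 36 mm behind it: where is not known, find it by feel with the bar's tip. Pressing with 3 to 10 N is right, over 15 N is ramming.
- stand (a joint): Drop stand: two short steel legs, one at each front side of the plate, joined by a rod across it. 0 = folded, feet trailing on the bench; 0.87 rad = fully down, feet swung towards the robot. A weak spring swings it down by itself when the front edge is about 13 mm higher than at the start; the base lowered on it stays propped, front 12 mm up (tilt about 0.05 rad).
- fulcrum: Loose steel fulcrum block, 0.5 kg: foot 36 (x) x 70 (y) x 10 mm with a round ridge along y (cylinder of 10 mm radius, axis 10 mm up), 20 mm high in all. Stands before the base, ridge 60 to 75 mm from the front edge. Origin: centre of its underside; x as the base within 0.15 rad.
- ridge (a point): Top middle of the fulcrum's ridge, 20 mm over the bench.
- bar_grip (a point): Centre of the pry bar's square wooden handle (120 x 24 x 24 mm), 12 mm over the bench when flat; x along the bar to the tip, z its top. Bar 0.25 kg, underside flat from x = -60 to 245 mm (12 mm below this point); blade 16 wide, 8 thick; the last 35 mm (20 wide, 5 thick) bends up by 0.25 rad. Lies left or right, a file on the other side.
- bar_tip (a point): Middle of the end face of the bar's bent tip, 278 mm ahead of bar_grip and 11 mm above the flat underside. In use the handle points to the robot and slopes up by 0.3 to 0.5 rad, the tip about level in the gap; pressing the handle down (about 10 N) until the bar is about level lifts the base enough. The tip moves forward a little as it rises: ease it back 4 mm from the stop pad first.
- caul_center (a point): Centre of a small loose wooden block (caul), 30 x 85 x 16 mm, lying on top of the ukulele body.
- file: Loose flat file, 300 mm long with a round wooden handle of 26 mm, lying on cork pads: not the pry bar (no bent tip). Origin under the handle's centre.
- tin: Small aluminium tin, 44 mm across, 24 mm high. Origin: centre of its underside.
- blank: Dark wooden blank, 45 x 30 x 20 mm. Origin: centre of its underside.
- glue: White glue bottle, 60 mm across, 170 mm high. Origin: centre of its underside.
- mug: White mug, 80 mm across, 95 mm high. Origin: centre of its underside.
Mind the look-alikes: they are no part of the job. Of the things shaped like the part that bears caul_center, the wooden one is meant.

How it is judged:
By the outcome, as a careful person would: the job done as asked, in the order asked, and still so for the second after the job is handed in, with the robot touching nothing.
It also fails if it takes over 72 s, if anything falls off the work surface, if the arm or the gripper's body presses on something with over 40 N, if the wrist force passes 120 N, or if a joint passes its speed limit or range.

### The arm

A 6-joint arm with a two-finger parallel gripper is mounted at the origin on the work surface. World frame = base frame: x ahead of the robot, y to its left, z up, the work surface at z = 0. Lengths are in mm, angles in rad, forces in N, time in s.
With the tool pointing down it reaches from about 275 to 750 mm from the base axis. Payload 10.2 kg.
Tool frame: the origin (TCP) lies midway between the tips of the shut fingers; the grasp point (between the pads) lies 19 mm behind it; z points along the fingers, y is the line along which they close (so a half turn about z gives the same grasp; the last joint's range is limited). The gripper opens to 85 mm and grips with 20 to 120 N. Pads are 22 mm wide; open, the fingers measure 114 mm over their backs; the gripper's body (76 mm by 85 mm) begins 54 mm behind the grasp point. The pads swing forward as they close: fully open they stand 13 mm farther back than shut.
Start: joints at [-1.474, 0.313, 1.498, -0, 1.331, -0.223], TCP at [165.035, -498.392, 231.294] pointing down, gripper open.
Joint ranges: [-2.94, 2.94], [-0.97, 2.17], [0.19, 2.56], [-1.23, 4.37], [0.02, 3.11], [-2.88, 2.88]. Speed limits (rad/s): [2.39, 2.39, 3.01, 3.14, 3.14, 3.14].

### API

Orientations are given as a unit quaternion [w, x, y, z].
In Python, from rig import ctrl gives the robot as it stands.
- The arm moves only by the tool send_rows, never from a script. Its argument "targets" is a list of rows, each an object with "offset": the shift along the world's x, y, z in cm, a list of three; "spin": the turn about the world's z in rad. A call has 1 to 8 rows; each row is the pose to reach, as a shift and turn from the pose commanded when the call began; what a row does not reach only later rows make up. A row lasts 1/12 s, in which the tool goes at most 41.7 mm and 7.16 degrees, less where a joint would pass 70% of its speed; a pose out of reach is approached as far as the arm can. A call with a gripper value outside its range is refused whole. "grip" is the opening, from 0 (shut) to 1 (fully open), set as the call begins (left out, the last holds). The fingers move at their own pace and stop on an object; "squeeze" is the grip in N (left out, the last holds). Time passes only in rows, so rows that repeat a pose let the fingers close. It gives the time, the measured TCP pose, the force, the opening and the grip force at its end, in the units of the state.
- ctrl.sense(): the state, without advancing time (a new reading comes with each control period).
- ctrl.capture(name): name is "scene" or "top" or "wrist"; returns (picture, depth): 400x640x3 uint8, red, green, blue; 400x640 float32, mm along the optical axis (not along the pixel's ray), 0 where there is no reading.
- ctrl.calibration(name): a dict with "fx", "fy", "cx", "cy" (pixels), "view" (4x4, takes a point from world to camera coordinates); the wrist camera has in their place "mount" (4x4, takes a point from camera to tool coordinates, whose origin is the TCP and whose axes are the flange's). Camera axes: x right, y down, z forward; pixel columns grow to the right and rows downward; lengths in mm; the calibration is good to about 2 mm. A picture is of the moment at which its call begins: read the wrist's pose just before it. calibration takes no time and is no camera call.
- ctrl.finish_job(): hands the job in; it is judged then, once.
Trained networks look in the newest picture that a camera, given by its name, has taken for a name from the list of things; names that differ only in an ending like _2 or _b are one class to them, and where a whole thing is asked for, a point or a joint stands for the part that bears it (a point fixed in the world has none). Each returns a list of dicts, best first, with "conf" (0 to 1); they miss things now and then, are a little off and sometimes report something else, mostly with a low value. They report only what shows in the picture. A call takes as long as a camera call. They do not tell look-alikes from the thing itself.
- ctrl.search_frame(camera, query): "box" ([left, top, right, bottom] in pixels, round what is visible of it).
- ctrl.place_of(camera, query): "uv" ([column, row] in pixels: a listed point, or the origin of a listed thing).
The state is a dict: "time_s": time; "joints": joint angles; "dq": joint speeds; "tau": joint torques, N m; "eef_pos": TCP position; "ee_rot": TCP orientation; "force": force on the tool from outside, world axes, zero at the start; "wrist_torque": the same for the moment, N m; "grip_width": opening from 0.0 (shut) to 1.0 (fully open); "grip_force": force on a finger pad.
Only numpy, scipy, OpenCV 4.12 (cv2) and the standard library are available. Lean on these libraries where they do the work, as an engineer would, in place of code of your own. Each camera call takes 0.05 s, during which the arm holds its last target. There are 200 camera calls.

## Working session

There is one attempt and no reset: what is moved stays moved. The work goes in short steps, Python scripts to look and compute and a tool call to move; the robot and the scene stay as the last step left them, time stands still between calls to the robot, and variables do not carry over. Pictures are saved under pics/ and viewed, at most 12 in all, crops included, and the job is handed in when it is done.

Besides the shell and the picture viewer there is one more tool, called after "Call:" by a JSON object that holds its "name" and its "arguments", one argument or row to a line. send_rows: Moves the arm, as the interface text tells. Its arguments: {"type":"object","properties":{"targets":{"type":"array"},"grip":{"type":"number"},"squeeze":{"type":"number"}},"required":["targets"]}

```bash
mkdir -p pics; cat > h.py <<'E'
import numpy as np, cv2
from rig import ctrl
from scipy.spatial.transform import Rotation as R
def cam(name):
    c=ctrl.calibration(name)
    if 'view' in c: return c,np.linalg.inv(np.array(c['view']))
    s=ctrl.sense(); q=s['ee_rot']; T=np.eye(4); T[:3,:3]=R.from_quat([q[1],q[2],q[3],q[0]]).as_matrix(); T[:3,3]=s['eef_pos']
    return c,T@np.array(c['mount'])
def ray(c,T,uv,z):   # point on plane z
    d=T[:3,:3]@np.array([(uv[0]-c['cx'])/c['fx'],(uv[1]-c['cy'])/c['fy'],1]); o=T[:3,3]
    return o+d*(z-o[2])/d[2]
def cloud(c,T,D):
    v,u=np.mgrid[:D.shape[0],:D.shape[1]]
    P=np.stack([(u-c['cx'])/c['fx']*D,(v-c['cy'])/c['fy']*D,D],-1)
    return P@T[:3,:3].T+T[:3,3]
def save(n,p,s=1.):
    cv2.imwrite('pics/'+n,cv2.resize(p[:,:,::-1],None,fx=s,fy=s,interpolation=cv2.INTER_CUBIC))
E
python3 - <<'E'
from h import *
a={}
for n in('scene','top'):
    c,T=cam(n); p,D=ctrl.capture(n); a[n]=p; P=cloud(c,T,D); np.savez(f'{n}.npz',p=p,D=D,P=P)
    for k in ['base','heel','fulcrum','ridge','bar_grip','bar_tip','caul_center','file','stand']:
        r=ctrl.place_of(n,k)[:3]
        print(n,k,[(np.round(x['uv']).tolist(),round(x['conf'],2),np.round(P[int(min(399,max(0,x['uv'][1]))),int(min(639,max(0,x['uv'][0])))]).tolist()) for x in r])
save('scene.png',a['scene'],1.25); save('top.png',a['top'],1.25)
E
```

```text
scene base [([301.0, 228.0], 0.71, [804.0, -25.0, 81.0])]
scene heel [([467.0, 241.0], 0.29, [640.0, 484.0, 24.0])]
scene fulcrum [([307.0, 217.0], 0.58, [766.0, -18.0, 99.0]), ([382.0, 220.0], 0.48, [599.0, 195.0, 13.0]), ([277.0, 203.0], 0.24, [603.0, -198.0, 9.0])]
scene ridge [([308.0, 213.0], 0.66, [644.0, -61.0, 24.0]), ([265.0, 175.0], 0.34, [406.0, -331.0, 0.0])]
scene bar_grip [([425.0, 196.0], 0.87, [413.0, 316.0, 24.0]), ([278.0, 204.0], 0.44, [606.0, -188.0, 13.0])]
scene bar_tip [([399.0, 240.0], 0.96, [682.0, 273.0, 11.0]), ([472.0, 244.0], 0.23, [656.0, 498.0, 23.0])]
scene caul_center [([294.0, 219.0], 0.72, [793.0, -49.0, 100.0]), ([358.0, 262.0], 0.64, [832.0, 173.0, 14.0]), ([346.0, 192.0], 0.63, [461.0, 30.0, 13.0])]
scene file [([263.0, 176.0], 0.55, [426.0, -331.0, 7.0])]Traceback (most recent call last):
  File "<stdin>", line 6, in <module>
ValueError: it knows: bar_grip, bar_tip, base, blank, caul_center, file, fulcrum, glue, heel, mug, ridge, tin
```

```bash
python3 - <<'E'
from h import *
a={}
for n in('scene','top'):
    c,T=cam(n); p,D=ctrl.capture(n); a[n]=p; P=cloud(c,T,D); np.savez(f'{n}.npz',p=p,D=D,P=P)
    print(np.round(T[:3,3]),c['fx'])
    if n=='top':
      for k in ['base','heel','fulcrum','ridge','bar_grip','bar_tip','caul_center','file','tin','blank']:
        r=ctrl.place_of(n,k)[:3]
        print(n,k,[(np.round(x['uv']).tolist(),round(x['conf'],2),np.round(P[int(min(399,max(0,x['uv'][1]))),int(min(639,max(0,x['uv'][0])))]).tolist()) for x in r])
save('scene.png',a['scene'],1.25); save('top.png',a['top'],1.25)
E
```

```text
[1891.  418.  959.] 461.76816912421504
[ 360.    2. 1262.] 439.9794358676397
top base [([342.0, 168.0], 0.76, [702.0, -56.0, -0.0]), ([230.0, 170.0], 0.28, [690.0, 276.0, 8.0]), ([344.0, 185.0], 0.27, [651.0, -59.0, 10.0])]
top heel [([391.0, 210.0], 0.36, [577.0, -194.0, 18.0])]
top fulcrum [([347.0, 185.0], 0.61, [647.0, -67.0, 14.0]), ([444.0, 273.0], 0.49, [400.0, -338.0, 21.0])]
top ridge [([346.0, 185.0], 0.7, [647.0, -67.0, 14.0])]
top bar_grip [([209.0, 265.0], 0.76, [415.0, 317.0, 25.0])]
top bar_tip [([230.0, 172.0], 0.94, [685.0, 275.0, 14.0])]
top caul_center [([341.0, 131.0], 0.9, [783.0, -46.0, 93.0]), ([314.0, 250.0], 0.85, [458.0, 23.0, 16.0]), ([292.0, 195.0], 0.63, [619.0, 92.0, 14.0])]
top file [([441.0, 272.0], 0.65, [400.0, -332.0, 22.0])]
top tin [([255.0, 206.0], 0.62, [584.0, 197.0, 20.0])]
top blank [([392.0, 206.0], 0.44, [360.0, 2.0, 1262.0])]
```

View pics/scene.png

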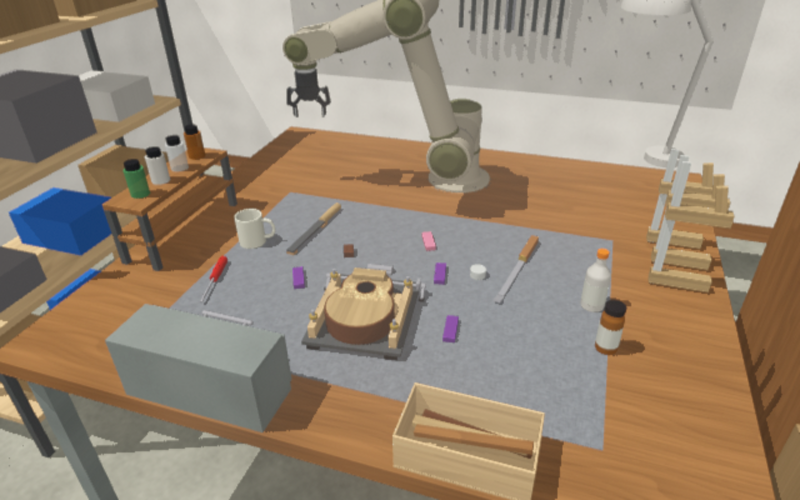

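View pics/top.png

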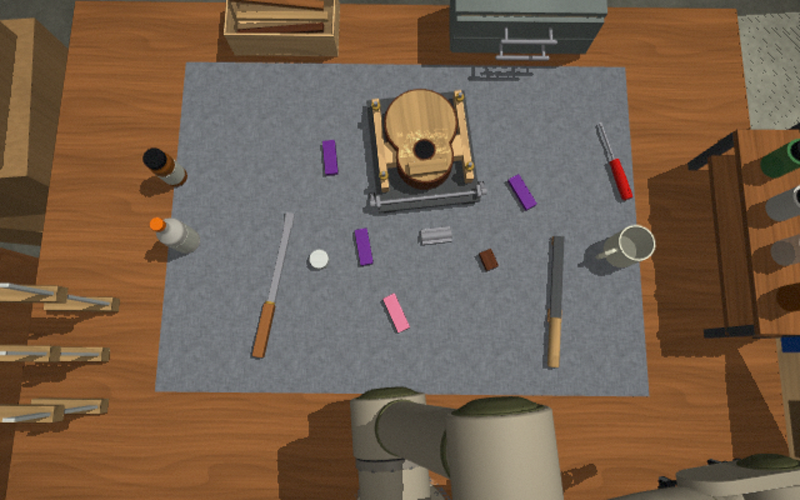

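The scene picture shows the base with the ukulele at (360,310). Two long tools lie on the mat: one with a brown handle and grey blade at (520,265) and one with a dark blade and paler handle at (315,228). In the top picture the first has its handle at (263,330) and tip at (288,214), and the second is at (556,300) with a dark, broad file blade. The fulcrum is at (436,236), with the purple and pink blocks as caul look-alikes.

Candidates for the bar are (263,330) and (556,340). I choose (263,330): square handle, thin blade, spread tip. Checking it in a crop.

```bash
python3 - <<'E'
from h import *
for n in('top','scene'):
    f=np.load(n+'.npz'); P=f['P']; X,Y,Z=P[...,0],P[...,1],P[...,2]
    def sel(x0,x1,y0,y1,z0,z1,nm):
        m=(X>x0)&(X<x1)&(Y>y0)&(Y<y1)&(Z>z0)&(Z<z1); q=P[m]
        (c,s,a)=cv2.minAreaRect(q[:,:2].astype(np.float32)); print(n,nm,len(q),np.round(c,1),np.round(s,1),round(a,2),'z',np.round(np.percentile(q[:,2],[10,50,90]),1), np.round(cv2.boxPoints((c,s,a))).tolist())
        return q
    sel(600,690,-130,-10,6,40,'fulcrum')
    sel(340,710,240,360,15,40,'handle'); q=sel(500,700,240,330,4,40,'blade')
    sel(690,1010,-230,120,18,34,'plate'); sel(690,1010,-230,120,4,120,'baseall')
    q=P[(X>330)&(X<720)&(Y>240)&(Y<360)&(Z>5)]; print('bar fit',np.polyfit(q[:,0],q[:,1],1))
f=np.load('top.npz'); p=f['p']
a=cv2.resize(p[155:300,190:290],(400,580),interpolation=cv2.INTER_CUBIC); b=cv2.resize(p[140:205,290:390],(400,260),interpolation=cv2.INTER_CUBIC)
o=np.zeros((580,800,3),np.uint8); o[:,:400]=a; o[:260,400:]=b; o[300:560,400:]=cv2.resize(np.load('scene.npz')['p'][205:285,230:353],(400,260),interpolation=cv2.INTER_CUBIC)
save('crop.png',o)
E
```

```text
top fulcrum 294 [641.1 -72.7] [114.4  74.9] 86.47 z [ 7.4 13.  20.8] [[600.0, -127.0], [675.0, -132.0], [682.0, -18.0], [607.0, -13.0]]
top handle 410 [522.6 295.5] [ 25.8 336.2] 80.66 z [18.9 22.7 25.9] [[355.0, 310.0], [686.0, 255.0], [691.0, 281.0], [359.0, 336.0]]
top blade 423 [597.5 285.2] [192.6  86.6] 0.56 z [ 4.5  6.9 10.5] [[501.0, 328.0], [502.0, 241.0], [694.0, 243.0], [693.0, 329.0]]
top plate 2389 [844.  -39.7] [283.1 270. ] 7.43 z [21.8 25.4 29.6] [[686.0, 76.0], [721.0, -192.0], [1002.0, -155.0], [967.0, 113.0]]
top baseall 7722 [850.  -54.3] [348.5 319.6] 89.97 z [23.1 62.  83.1] [[690.0, -229.0], [1010.0, -229.0], [1010.0, 120.0], [690.0, 120.0]]
bar fit [-1.34376997e-01  3.65530235e+02]
scene fulcrum 96 [640.2 -62.3] [94.3 46.5] 81.73 z [10.  17.  20.8] [[610.0, -106.0], [656.0, -112.0], [670.0, -19.0], [624.0, -12.0]]
scene handle 147 [526.7 295.1] [ 25.4 342.8] 80.11 z [17.6 23.5 26.6] [[356.0, 312.0], [693.0, 253.0], [698.0, 278.0], [360.0, 337.0]]
scene blade 248 [599.9 284.3] [198.7  86.5] 1.11 z [ 4.5  7.4 11.3] [[500.0, 326.0], [501.0, 239.0], [700.0, 243.0], [698.0, 330.0]]
scene plate 1223 [847.4 -39.6] [288.8 272.7] 7.81 z [22.5 26.5 30.4] [[686.0, 76.0], [723.0, -194.0], [1009.0, -155.0], [972.0, 115.0]]
scene baseall 5192 [849.3 -55.2] [319.2 347.9] 0.33 z [23.4 62.  83.9] [[689.0, 118.0], [691.0, -230.0], [1010.0, -228.0], [1008.0, 120.0]]
bar fit [-1.21129693e-01  3.62491173e+02]
```

View pics/crop.png

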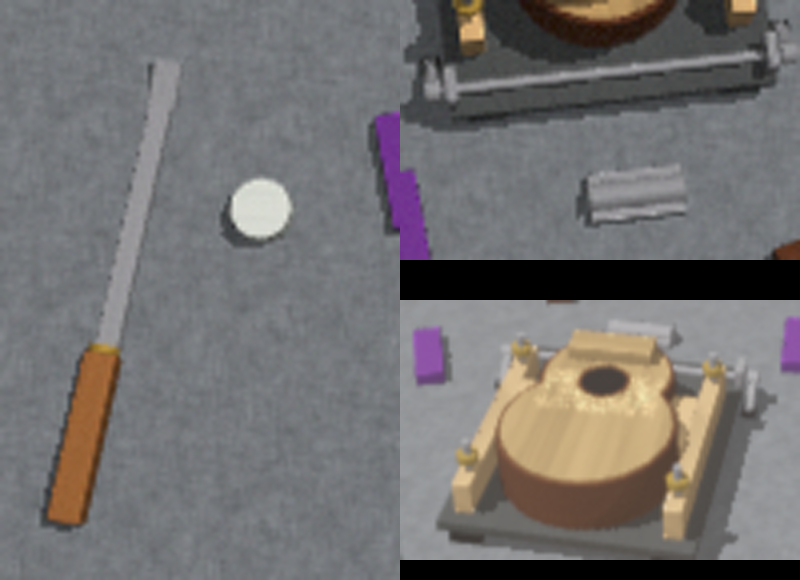

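The crop confirms it: brown square handle at (85,435), narrow blade, widened bent tip at (165,70), and the base front with its rod and fulcrum on the right. That is the pry bar.

Call:
{"name": "send_rows", "arguments": {
  "targets": [
    {"offset": [4, 4, 1]},
    {"offset": [8, 8, 2]},
    {"offset": [11, 11, 3]},
    {"offset": [14, 15, 4]},
    {"offset": [17, 18, 5]},
    {"offset": [20, 22, 6]},
    {"offset": [23, 26, 7]},
    {"offset": [26, 29, 8]}
  ],
  "grip": 1
}}

```text
invalid input
```

Call:
{"name": "send_rows", "arguments": {
  "targets": [
    {"offset": [2, 4, 1]},
    {"offset": [4, 7, 1]},
    {"offset": [6, 10, 1]},
    {"offset": [8, 13, 1]},
    {"offset": [8, 13, 1]}
  ]
}}

```text
invalid input
```

```bash
python3 - <<'E'
from h import *
s=ctrl.sense(); print({k:np.round(v,3).tolist() for k,v in s.items()})
c,T=cam('wrist'); p,D=ctrl.capture('wrist'); P=cloud(c,T,D); np.savez('w1.npz',p=p,D=D,P=P,T=T)
print(np.round(T,2),c['fx'],c['cx'])
for k in ['base','ridge','fulcrum']:
    print(k,[(np.round(x['uv']).tolist(),round(x['conf'],2),np.round(P[int(min(399,max(0,x['uv'][1]))),int(min(639,max(0,x['uv'][0])))]).tolist()) for x in ctrl.place_of('wrist',k)[:3]])
save('w1.png',p)
E
```

```text
{'time_s': 1.05, 'joints': [-1.474, 0.313, 1.498, 0.0, 1.331, -0.223], 'dq': [0.001, -0.0, -0.002, -0.002, -0.0, -0.003], 'tau': [0.001, -41.216, -25.99, -0.0, 0.001, -0.0], 'eef_pos': [165.042, -498.381, 231.291], 'ee_rot': [-0.0, 0.987, 0.159, 0.0], 'force': [0.309, 0.801, 0.956], 'wrist_torque': [-0.02, -0.015, -0.012], 'grip_force': 0.0, 'grip_width': 1.0}
[[ 3.1000e-01 -9.1000e-01 -2.7000e-01  2.3573e+02]
 [-9.5000e-01 -3.0000e-01 -9.0000e-02 -4.7532e+02]
 [-0.0000e+00  2.9000e-01 -9.6000e-01  3.7477e+02]
 [ 0.0000e+00  0.0000e+00  0.0000e+00  1.0000e+00]] 317.018715433952 320.5241976243276
base []
ridge []
fulcrum []
```

View pics/w1.png

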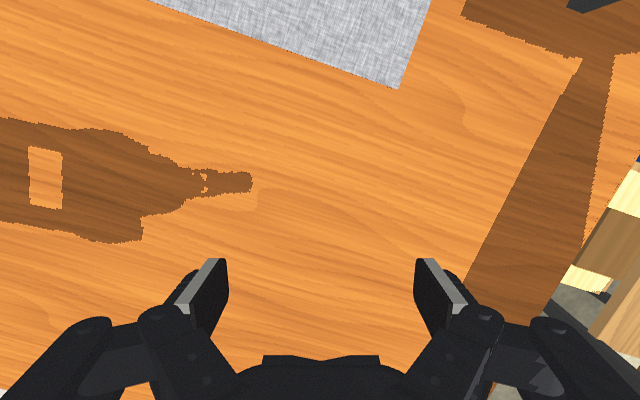

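The wrist view shows only bare bench and the robot's shadow. The moves were refused because rows need a spin.

Call:
{"name": "send_rows", "arguments": {
  "targets": [
    {"offset": [2.5, 3, 0.5], "spin": 0},
    {"offset": [5, 6, 1], "spin": 0},
    {"offset": [8, 9, 2], "spin": -0.03},
    {"offset": [11, 12, 3], "spin": -0.06},
    {"offset": [14, 15, 4], "spin": -0.1},
    {"offset": [17, 18, 5], "spin": -0.13},
    {"offset": [20, 21, 6], "spin": -0.16},
    {"offset": [23, 24, 7], "spin": -0.19}
  ],
  "grip": 1
}}

```text
time_s: 1.92
eef_pos: [388.1, -264.6, 299.4]
ee_rot: [0.0, 0.998, 0.064, 0.0]
force: [0.5, -0.7, -0.5]
grip_width: 1.002
grip_force: 0.0
```

Call:
{"name": "send_rows", "arguments": {
  "targets": [
    {"offset": [2, 3.5, 0.5], "spin": 0},
    {"offset": [4, 7, 1], "spin": 0},
    {"offset": [6, 10, 1], "spin": 0},
    {"offset": [8, 14, 1], "spin": 0},
    {"offset": [10, 17, 1], "spin": 0},
    {"offset": [11, 20, 1], "spin": 0},
    {"offset": [11, 20, 1], "spin": 0},
    {"offset": [11, 20, 1], "spin": 0}
  ]
}}

```text
time_s: 2.58
eef_pos: [497.3, -65.2, 308.5]
ee_rot: [0.0, 0.998, 0.066, -0.0]
force: [-0.5, -0.9, -0.6]
grip_width: 1.0
grip_force: 0.0
```

```bash
python3 - <<'E'
from h import *
s=ctrl.sense(); print({k:np.round(v,3).tolist() for k,v in s.items() if k in('time_s','eef_pos','ee_rot','dq','force')})
c,T=cam('wrist'); p,D=ctrl.capture('wrist'); P=cloud(c,T,D); np.savez('w1.npz',p=p,D=D,P=P,T=T)
for k in ['base','ridge','fulcrum']:
    print(k,[(np.round(x['uv']).tolist(),round(x['conf'],2),np.round(P[int(min(399,max(0,x['uv'][1]))),int(min(639,max(0,x['uv'][0])))]).tolist()) for x in ctrl.place_of('wrist',k)[:3]])
save('w1b.png',p)
E
```

```text
{'time_s': 2.583, 'dq': [-0.055, -0.005, 0.009, -0.006, -0.003, -0.015], 'eef_pos': [497.315, -65.162, 308.536], 'ee_rot': [0.0, 0.998, 0.066, -0.0], 'force': [-0.482, -0.885, -0.619]}
base []
ridge [([342.0, 52.0], 0.84, [641.0, -73.0, 21.0]), ([51.0, 184.0], 0.47, [423.0, 300.0, 25.0]), ([486.0, 249.0], 0.47, [404.0, -327.0, 16.0])]
fulcrum [([343.0, 55.0], 0.81, [638.0, -74.0, 19.0]), ([488.0, 252.0], 0.33, [402.0, -330.0, 21.0])]
```

View pics/w1b.png

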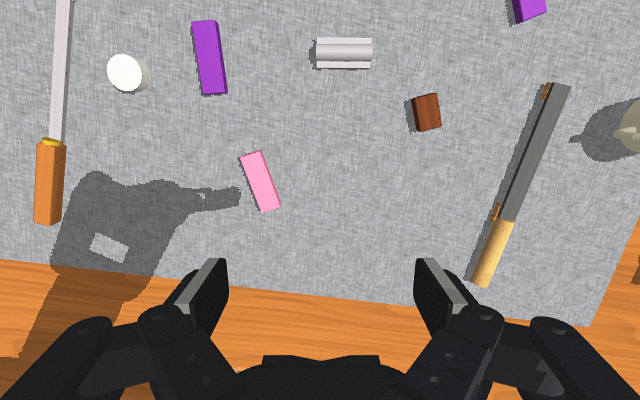

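The wrist view shows the fulcrum at (343,52), square to the tool, with the bar handle at (48,185). The base is just out of view, so I go 12 cm ahead for one look.

Call:
{"name": "send_rows", "arguments": {
  "targets": [
    {"offset": [4, 0, 0], "spin": 0},
    {"offset": [8, 0, 0], "spin": 0},
    {"offset": [12, 0, 0], "spin": 0},
    {"offset": [12, 0, 0], "spin": 0},
    {"offset": [12, 0, 0], "spin": 0}
  ]
}}

```text
time_s: 3.2
eef_pos: [617.9, -67.6, 306.2]
ee_rot: [-0.001, 0.998, 0.064, -0.002]
force: [-0.6, 0.3, 0.0]
grip_width: 1.001
grip_force: 0.0
```

```bash
python3 - <<'E'
from h import *
s=ctrl.sense(); print({k:np.round(v,3).tolist() for k,v in s.items() if k in('time_s','eef_pos','dq')})
c,T=cam('wrist'); p,D=ctrl.capture('wrist'); P=cloud(c,T,D); np.savez('w2.npz',p=p,D=D,P=P,T=T)
for k in ['base','ridge','fulcrum','bar_grip','bar_tip']:
    print(k,[(np.round(x['uv']).tolist(),round(x['conf'],2),np.round(P[int(min(399,max(0,x['uv'][1]))),int(min(639,max(0,x['uv'][0])))]).tolist()) for x in ctrl.place_of('wrist',k)[:3]])
X,Y,Z=P[...,0],P[...,1],P[...,2]
m=(abs(X-643)<35)&(abs(Y+70)<55)&(Z>5)&(Z<40); r=cv2.minAreaRect(P[m][:,:2].astype(np.float32)); print('ful',r)
m&=Z>17; q=P[m]; print('ridge',np.round(q.mean(0),1),np.polyfit(q[:,1],q[:,0],1))
# front edge: for y bins, min X with z in 20..30
E=[]
for y in range(-150,40,5):
    m=(abs(Y-y)<2.5)&(X>670)&(X<760)&(Z>20)&(Z<29)
    if m.sum()>2: E.append((y,np.percentile(X[m],3)))
E=np.array(E); 
for _ in range(3):
    f=np.polyfit(E[:,0],E[:,1],1); d=abs(E[:,1]-np.polyval(f,E[:,0])); E=E[d<max(2,2*np.median(d))]
print('edge',f,len(E),d.max())
w1=np.load('w1.npz')['P']; q=w1[(w1[...,0]<700)&(w1[...,0]>330)&(w1[...,1]>250)&(w1[...,1]<350)&(w1[...,2]>18)]
r=cv2.minAreaRect(q[:,:2].astype(np.float32)); print('handle',r,cv2.boxPoints(r).tolist())
save('w2.png',p)
E
```

```text
{'time_s': 3.2, 'dq': [-0.006, -0.096, 0.065, -0.002, -0.004, -0.003], 'eef_pos': [617.912, -67.556, 306.249]}
base [([324.0, 94.0], 0.63, [708.0, -60.0, 27.0]), ([612.0, 204.0], 0.59, [619.0, -468.0, 36.0])]
ridge [([327.0, 149.0], 0.58, [640.0, -73.0, 21.0]), ([324.0, 13.0], 0.47, [779.0, -50.0, 99.0])]
fulcrum [([328.0, 143.0], 0.9, [648.0, -72.0, 18.0])]
bar_grip [([57.0, 263.0], 0.85, [422.0, 303.0, 25.0]), ([326.0, 147.0], 0.33, [642.0, -72.0, 22.0])]
bar_tip []
ful ((645.5288696289062, -74.72169494628906), (43.17274475097656, 69.54405975341797), 7.428053379058838)
ridge [641.7 -75.3  19.8] [-1.21597993e-01  6.32589394e+02]
edge [-1.21740028e-01  7.00973231e+02] 38 0.8383096647271486
handle ((419.9078369140625, 311.1748962402344), (25.55167579650879, 125.4648666381836), 81.08386993408203) [[355.9533386230469, 308.2762451171875], [479.9021301269531, 288.83062744140625], [483.8623352050781, 314.07354736328125], [359.9135437011719, 333.5191650390625]]
```

View pics/w2.png

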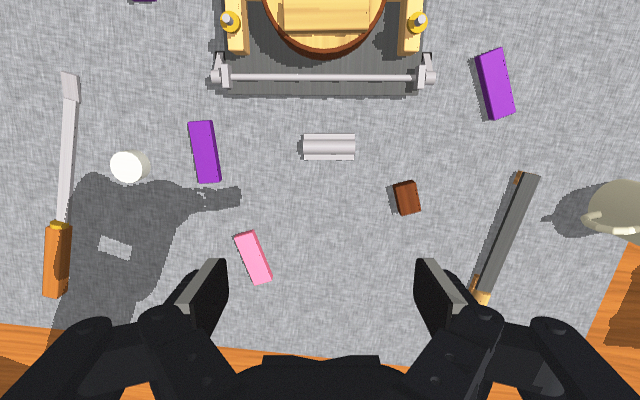

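The wrist view shows the plate's front edge at row 93 (columns 222–425, middle 324), the ridge at (327,147) and the bar handle at (57,262). Base yaw comes out at about 0.12, front middle at (708,-59), and the ridge about 68 mm before it. I go over to the bar handle now.

Call:
{"name": "send_rows", "arguments": {
  "targets": [
    {"offset": [-2, 3, 0], "spin": -0.04},
    {"offset": [-4, 6, -1], "spin": -0.08},
    {"offset": [-6, 9.5, -2], "spin": -0.12},
    {"offset": [-8, 13, -3], "spin": -0.16},
    {"offset": [-10, 16.5, -4], "spin": -0.2},
    {"offset": [-12, 20, -5], "spin": -0.24},
    {"offset": [-14, 23.5, -6], "spin": -0.28},
    {"offset": [-16, 27, -7], "spin": -0.28}
  ]
}}

```text
time_s: 4.17
eef_pos: [455.3, 204.8, 239.1]
ee_rot: [-0.0, 0.997, -0.076, 0.001]
force: [1.4, 0.0, 0.2]
grip_width: 1.0
grip_force: 0.0
```

Call:
{"name": "send_rows", "arguments": {
  "targets": [
    {"offset": [-1, 3, -0.5], "spin": 0},
    {"offset": [-2, 6, -1], "spin": 0},
    {"offset": [-3, 9, -2], "spin": 0},
    {"offset": [-4, 11, -3], "spin": 0},
    {"offset": [-4, 11, -5], "spin": 0},
    {"offset": [-4, 11, -6], "spin": 0},
    {"offset": [-4, 11, -6], "spin": 0}
  ]
}}

```text
time_s: 4.75
eef_pos: [416.0, 312.9, 177.2]
ee_rot: [0.001, 0.997, -0.075, -0.001]
force: [-1.2, -0.3, -0.4]
grip_width: 1.004
grip_force: 0.0
```

```bash
cat > bar.py <<'E'
from h import *
s=ctrl.sense(); print({k:np.round(v,3).tolist() for k,v in s.items() if k in('time_s','eef_pos','ee_rot','force','grip_width')})
c,T=cam('wrist'); p,D=ctrl.capture('wrist'); P=cloud(c,T,D)
t=np.array(s['eef_pos']); X,Y,Z=P[...,0],P[...,1],P[...,2]
m=(Z>-5)&(Z>14)&(Z<40)&(abs(X-t[0])<150)&(abs(Y-t[1])<45)&(np.arange(400)[:,None]<255)
h=cv2.cvtColor(p,cv2.COLOR_RGB2HSV); m&=(h[...,1]>110)
q=P[m]; print(len(q),np.round(q.mean(0),1)); r=cv2.minAreaRect(q[:,:2].astype(np.float32)); print(r)
f=np.polyfit(q[:,0],q[:,1],1); print('yaw',f[0],'y at tcp x',np.polyval(f,t[0]),'x max',np.percentile(q[:,0],99))
save('w3.png',p)
E
python3 bar.py
```

```text
{'time_s': 4.75, 'eef_pos': [416.037, 312.935, 177.2], 'ee_rot': [0.001, 0.997, -0.075, -0.001], 'force': [-1.232, -0.271, -0.413], 'grip_width': 1.004}
3111 [423.7 311.8  24.5]
((420.2454833984375, 312.2459716796875), (23.787410736083984, 124.54993438720703), 80.73919677734375)
yaw -0.15911566536051233 y at tcp x 313.03680163011614 x max 480.8077671736109
```

View pics/w3.png

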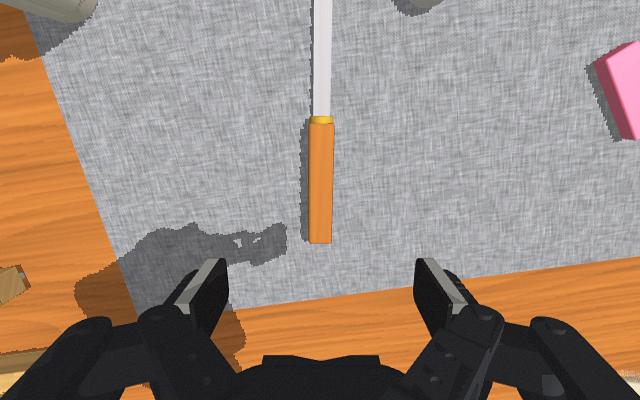

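The handle is at (321,182), centred between the fingers and in line with the tool. I take it slightly behind its middle.

Call:
{"name": "send_rows", "arguments": {
  "targets": [
    {"offset": [-1, 0.1, -4], "spin": -0.01},
    {"offset": [-1.5, 0.2, -8], "spin": -0.01},
    {"offset": [-1.5, 0.2, -12], "spin": -0.01},
    {"offset": [-1.5, 0.2, -15], "spin": -0.01},
    {"offset": [-1.5, 0.2, -16.5], "spin": -0.01},
    {"offset": [-1.5, 0.2, -17.3], "spin": -0.01},
    {"offset": [-1.5, 0.2, -17.3], "spin": -0.01}
  ]
}}

```text
time_s: 5.38
eef_pos: [402.5, 315.1, 5.4]
ee_rot: [0.0, 0.997, -0.081, -0.0]
force: [0.6, -0.5, -0.4]
grip_width: 0.999
grip_force: 0.0
```

Call:
{"name": "send_rows", "arguments": {
  "targets": [
    {"offset": [0, 0, 0], "spin": 0},
    {"offset": [0, 0, 0], "spin": 0},
    {"offset": [0, 0, 0], "spin": 0},
    {"offset": [0, 0, 0], "spin": 0},
    {"offset": [0, 0, 0], "spin": 0},
    {"offset": [0, 0, 0], "spin": 0},
    {"offset": [0, 0, 0], "spin": 0},
    {"offset": [0, 0, 0], "spin": 0}
  ],
  "grip": 0,
  "squeeze": 20
}}

```text
time_s: 6.05
eef_pos: [402.4, 315.9, 6.3]
ee_rot: [-0.0, 0.997, -0.08, 0.0]
force: [-0.7, -0.6, 5.9]
grip_width: 0.275
grip_force: 22.8
```

Call:
{"name": "send_rows", "arguments": {
  "targets": [
    {"offset": [0, 0, 1], "spin": 0},
    {"offset": [0, 0, 2.5], "spin": 0},
    {"offset": [0, 0, 4.5], "spin": 0},
    {"offset": [0, 0, 7], "spin": 0},
    {"offset": [0, 0, 9], "spin": 0},
    {"offset": [0, 0, 10], "spin": 0},
    {"offset": [0, 0, 10], "spin": 0}
  ]
}}

```text
time_s: 6.63
eef_pos: [402.8, 316.1, 107.7]
ee_rot: [-0.001, 0.997, -0.08, 0.002]
force: [0.2, 1.5, -1.9]
grip_width: 0.275
grip_force: 21.6
```

```bash
cat > slope.py <<'E'
from h import *
def slope():
    s=ctrl.sense(); t=np.array(s['eef_pos']); q=s['ee_rot']; M=R.from_quat([q[1],q[2],q[3],q[0]]).as_matrix(); ax=M[:,0]
    c,T=cam('wrist'); p,D=ctrl.capture('wrist'); P=cloud(c,T,D)
    L=(P-t)@ax; W=(P-t)@M[:,1]; Zr=P[...,2]
    ok=(D>0)&(np.arange(400)[:,None]<255)&(abs(W)<14)&(L>15)&(L<330)
    print('t',round(s['time_s'],2),'tcp',np.round(t,1),'yaw',round(np.arctan2(ax[1],ax[0]),3),'F',np.round(s['force'],1),'grip',round(s['grip_width'],3),round(s['grip_force'],1))
    pts=[]
    for a in range(20,320,15):
        m=ok&(abs(L-a)<7)&(abs(W)<7)&(Zr>4)
        if m.sum()>8: pts.append((a,np.percentile(Zr[m],60),np.median(W[m])))
    pts=np.array(pts); print(np.round(pts,1).tolist()); return p,P,pts
if __name__=='__main__':
    p,P,pts=slope(); save('wl.png',p)
E
python3 slope.py
```

```text
t 6.63 tcp [402.8 316.1 107.7] yaw -0.16 F [ 0.2  1.5 -1.9] grip 0.275 21.6
[[20.0, 125.5, 0.2], [35.0, 124.9, -0.2], [50.0, 124.3, -0.2], [65.0, 123.7, 0.2], [80.0, 121.0, 0.2], [95.0, 106.6, 0.2], [110.0, 105.9, 0.1]]
```

The bar stays level in the grip and needs a nose-down slope. I set it down and regrip near the handle's end, with a small overlap so it droops.

Call:
{"name": "send_rows", "arguments": {
  "targets": [
    {"offset": [0, 0, -3], "spin": 0},
    {"offset": [0, 0, -6], "spin": 0},
    {"offset": [0, 0, -8.5], "spin": 0},
    {"offset": [0, 0, -9.7], "spin": 0},
    {"offset": [0, 0, -10], "spin": 0},
    {"offset": [0, 0, -10], "spin": 0}
  ]
}}

```text
time_s: 7.18
eef_pos: [400.8, 314.9, 4.0]
ee_rot: [0.001, 0.997, -0.08, -0.002]
force: [-0.1, 0.8, -1.8]
grip_width: 0.276
grip_force: 23.8
```

Call:
{"name": "send_rows", "arguments": {
  "targets": [
    {"offset": [0, 0, 0], "spin": 0},
    {"offset": [0, 0, 0], "spin": 0},
    {"offset": [-0.5, 0.1, 0.5], "spin": 0},
    {"offset": [-1.5, 0.25, 0.9], "spin": 0},
    {"offset": [-2.5, 0.4, 0.9], "spin": 0},
    {"offset": [-3.5, 0.55, 0.9], "spin": 0},
    {"offset": [-3.5, 0.55, 0.9], "spin": 0}
  ],
  "grip": 0.5
}}

```text
time_s: 7.77
eef_pos: [364.6, 321.4, 14.6]
ee_rot: [0.0, 0.997, -0.079, -0.001]
force: [0.7, -0.7, -0.6]
grip_width: 0.501
grip_force: 0.0
```

Call:
{"name": "send_rows", "arguments": {
  "targets": [
    {"offset": [0, 0, 0], "spin": 0},
    {"offset": [0, 0, 0], "spin": 0},
    {"offset": [0, 0, 0], "spin": 0},
    {"offset": [0, 0, 0], "spin": 0},
    {"offset": [0, 0, 1], "spin": 0},
    {"offset": [0, 0, 3], "spin": 0},
    {"offset": [0, 0, 5], "spin": 0},
    {"offset": [0, 0, 6], "spin": 0}
  ],
  "grip": 0,
  "squeeze": 20
}}

```text
time_s: 8.43
eef_pos: [368.0, 321.4, 76.8]
ee_rot: [-0.001, 0.997, -0.08, 0.001]
force: [1.2, 0.6, -1.9]
grip_width: 0.275
grip_force: 20.1
```

```bash
python3 slope.py
```

```text
t 8.43 tcp [368.  321.4  76.8] yaw -0.16 F [ 1.2  0.6 -1.9] grip 0.275 20.1
[[20.0, 82.2, -0.2], [35.0, 79.2, 0.2], [50.0, 76.0, 0.2], [65.0, 72.8, 0.2], [80.0, 69.5, 0.2], [95.0, 66.3, 0.2], [110.0, 61.8, -0.3], [125.0, 44.0, 0.2]]
```

It now slopes 0.21 rad with its tip resting on the bench. I raise the handle for about 0.34, then squeeze harder to lock it.

Call:
{"name": "send_rows", "arguments": {
  "targets": [
    {"offset": [0, 0, 1], "spin": 0},
    {"offset": [0, 0, 2.2], "spin": 0},
    {"offset": [0, 0, 3.4], "spin": 0},
    {"offset": [0, 0, 4.2], "spin": 0},
    {"offset": [0, 0, 4.2], "spin": 0},
    {"offset": [0, 0, 4.2], "spin": 0}
  ]
}}

```text
time_s: 8.98
eef_pos: [366.9, 321.1, 116.3]
ee_rot: [0.0, 0.997, -0.08, -0.0]
force: [0.2, 0.2, -2.7]
grip_width: 0.277
grip_force: 19.8
```

```bash
python3 slope.py
```

```text
t 8.98 tcp [366.9 321.1 116.3] yaw -0.16 F [ 0.2  0.2 -2.7] grip 0.277 19.8
[[20.0, 118.4, 0.2], [35.0, 113.6, 0.2], [50.0, 108.2, 0.2], [65.0, 102.8, 0.2], [80.0, 97.5, 0.2], [95.0, 92.1, 0.2], [110.0, 69.6, 0.2], [125.0, 64.6, -0.1]]
```

Call:
{"name": "send_rows", "arguments": {
  "targets": [
    {"offset": [0, 0, 0], "spin": 0},
    {"offset": [0, 0, 0], "spin": 0},
    {"offset": [0, 0, 1.5], "spin": 0},
    {"offset": [0, 0, 3.5], "spin": 0},
    {"offset": [0, -1, 4.5], "spin": 0},
    {"offset": [0, -3, 5], "spin": 0.02},
    {"offset": [0, -6, 5], "spin": 0.04},
    {"offset": [0, -9, 5], "spin": 0.06}
  ],
  "squeeze": 60
}}

```text
time_s: 9.7
eef_pos: [366.6, 230.4, 166.4]
ee_rot: [0.0, 0.999, -0.049, -0.0]
force: [1.6, -0.8, -1.9]
grip_width: 0.261
grip_force: 62.5
```

Call:
{"name": "send_rows", "arguments": {
  "targets": [
    {"offset": [0, -3.5, 0], "spin": 0.03},
    {"offset": [0, -7, 0], "spin": 0.06},
    {"offset": [0, -10.5, 0], "spin": 0.09},
    {"offset": [0, -14, 0], "spin": 0.12},
    {"offset": [0, -17.5, 0], "spin": 0.15},
    {"offset": [0, -21, 0], "spin": 0.17},
    {"offset": [0, -24.5, 0], "spin": 0.19},
    {"offset": [0, -27.5, 0], "spin": 0.21}
  ]
}}

```text
time_s: 10.37
eef_pos: [366.5, -45.8, 166.4]
ee_rot: [0.0, 0.998, 0.055, -0.0]
force: [1.1, 0.6, -2.0]
grip_width: 0.259
grip_force: 62.5
```

Call:
{"name": "send_rows", "arguments": {
  "targets": [
    {"offset": [0, -2.5, 0], "spin": 0.01},
    {"offset": [0, -4.5, 0], "spin": 0.012},
    {"offset": [0, -5.6, 0], "spin": 0.012},
    {"offset": [0, -5.6, 0], "spin": 0.012},
    {"offset": [0, -5.6, 0], "spin": 0.012}
  ]
}}

```text
time_s: 10.78
eef_pos: [366.8, -99.8, 166.3]
ee_rot: [-0.0, 0.998, 0.06, -0.0]
force: [0.1, -0.0, -2.7]
grip_width: 0.257
grip_force: 62.5
```

```bash
cat > look.py <<'E'
from slope import *
import sys
p,P,pts=slope()
n=sys.argv[1]
c,T=cam('wrist')
for k in ['bar_tip','ridge','base']:
    print(k,[(np.round(x['uv']).tolist(),round(x['conf'],2),np.round(P[int(min(399,max(0,x['uv'][1]))),int(min(639,max(0,x['uv'][0])))]).tolist()) for x in ctrl.place_of('wrist',k)[:2]])
t,_=ctrl.capture('top'); s,_=ctrl.capture('scene')
o=np.zeros((600,800,3),np.uint8); o[:300,:480]=cv2.resize(p,(480,300)); o[:300,480:]=cv2.resize(t[130:230,290:397],(320,300),interpolation=cv2.INTER_CUBIC); o[300:,:]=cv2.resize(s[170:275,215:355],(800,300)) if 0 else cv2.resize(s[175:280,190:470],(800,300),interpolation=cv2.INTER_CUBIC)
save(n+'.png',o); np.save(n+'.npy',p)
E
python3 look.py e1
```

```text
t 10.78 tcp [366.8 -99.8 166.3] yaw 0.121 F [ 0.1 -0.  -2.7] grip 0.257 62.5
[[20.0, 168.0, -0.0], [35.0, 162.8, -0.1], [50.0, 157.1, -0.1], [65.0, 151.4, -0.1], [80.0, 145.7, -0.1], [95.0, 140.1, -0.1], [110.0, 116.9, -0.1], [125.0, 111.6, -0.1]]
bar_tip []
ridge []
base []
```

View pics/e1.png

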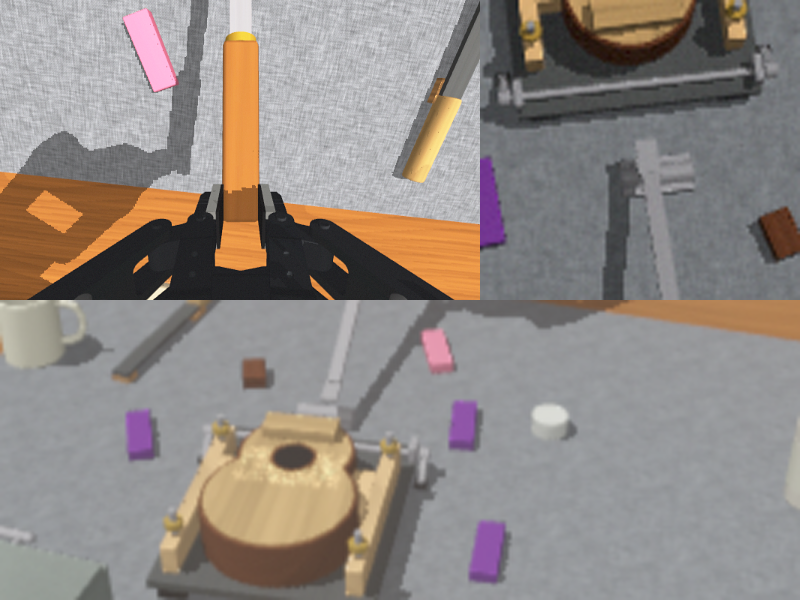

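The wrist panel shows the handle held straight between the fingers (240,130). The top panel has the tip just past the fulcrum at (648,145), slightly to the right of the base's middle (~632). I measure that offset numerically.

```bash
python3 - <<'E'
from h import *
c,T=cam('top'); p,D=ctrl.capture('top'); P=cloud(c,T,D); X,Y,Z=P[...,0],P[...,1],P[...,2]
m=(X>480)&(X<690)&(abs(Y+75)<40)&(Z>32)&(Z<120); q=P[m]; print('bar',len(q),np.round(np.polyfit(q[:,0],q[:,1],1),3),'tip',np.round(q[q[:,0]>q[:,0].max()-12].mean(0),1),q[:,0].max(),'slope',np.polyfit(q[:,0],q[:,2],1))
f=np.polyfit(q[:,0],q[:,1],1); print('y at 708',np.polyval(f,708))
# plate side edges, at rear half free of stand
for x in range(780,960,30):
    m=(abs(X-x)<6)&(Z>18)&(Z<34)&(abs(Y+40)<160); y=Y[m]; print(x,np.round(np.percentile(y,[1,99]),1),round(np.mean(np.percentile(y,[1,99])),1))
E=[]
for y in range(-150,40,5):
    m=(abs(Y-y)<2.5)&(X>670)&(X<760)&(Z>18)&(Z<30)
    if m.sum()>2: E.append((y,X[m].min()))
print(np.round(np.polyfit(*np.array(E).T,1),3))
E
```

```text
bar 398 [ 1.22000e-01 -1.43127e+02] tip [659.4 -63.1  50.6] 665.6061411201792 slope [ -0.37052556 291.15493991]
y at 708 -56.51848881571871
780 [-169.7   71.4] -49.1
810 [-164.6   75.2] -44.7
840 [-162.    78.7] -41.7
870 [-158.7   82.3] -38.2
900 [-154.    86.1] -33.9
930 [-151.5   89.7] -30.9
[-1.2900e-01  6.9776e+02]
```

The bar line passes 1 mm from the base's centre line. I bring the tip down over the ridge to just before the edge.

Call:
{"name": "send_rows", "arguments": {
  "targets": [
    {"offset": [0, 0, -1], "spin": 0},
    {"offset": [0.8, 0.1, -2], "spin": 0},
    {"offset": [1.6, 0.2, -2.6], "spin": 0},
    {"offset": [2.4, 0.3, -3.2], "spin": 0},
    {"offset": [3, 0.37, -3.7], "spin": 0},
    {"offset": [3, 0.37, -3.7], "spin": 0},
    {"offset": [3, 0.37, -3.7], "spin": 0}
  ]
}}

```text
time_s: 11.72
eef_pos: [397.0, -95.9, 129.6]
ee_rot: [-0.0, 0.998, 0.061, -0.0]
force: [0.0, -0.0, -2.5]
grip_width: 0.257
grip_force: 62.5
```

```bash
python3 - <<'E'
from slope import *
slope()
for n in('top','scene'):
    c,T=cam(n); p,D=ctrl.capture(n); P=cloud(c,T,D); X,Y,Z=P[...,0],P[...,1],P[...,2]
    m=(X>480)&(X<690)&(abs(Y-(X-708)*.122+58)<8)&(Z>5)&(Z<120); q=P[m]; f=np.polyfit(q[:,0],q[:,1],1)
    g=np.polyfit(q[q[:,0]<640][:,0],q[q[:,0]<640][:,2],1)
    print(n,'y708',np.polyval(f,708),'slope',g, 'profile',[(x,round(np.median(q[abs(q[:,0]-x)<4][:,2]),1)) for x in range(560,710,10) if (abs(q[:,0]-x)<4).any()])
    m=(abs(X-640)<40)&(abs(Y+70)<50)&(Z>14)&(Z<23); print('ridge',np.round(P[m].mean(0),1))
E
```

```text
t 11.72 tcp [397.  -95.9 129.6] yaw 0.122 F [ 0.  -0.  -2.5] grip 0.257 62.5
[[20.0, 131.2, -0.0], [35.0, 126.1, -0.1], [50.0, 120.6, -0.1], [65.0, 114.9, -0.1], [80.0, 109.3, -0.1], [95.0, 103.7, -0.1], [110.0, 80.6, -0.1], [125.0, 75.4, -0.1]]
top y708 -58.1322575881306 slope [ -0.40256969 284.55524244] profile [(560, np.float64(58.9)), (570, np.float64(54.1)), (580, np.float64(51.0)), (590, np.float64(46.5)), (600, np.float64(42.4)), (610, np.float64(40.2)), (620, np.float64(35.8)), (630, np.float64(33.6)), (640, np.float64(27.7)), (650, np.float64(24.2)), (660, np.float64(20.2)), (670, np.float64(16.0)), (680, np.float64(16.5)), (690, np.float64(13.4))]
ridge [648.4 -71.7  17.9]
scene y708 -57.384636990626376 slope [ -0.43731658 306.59389268] profile [(560, np.float64(58.1)), (570, np.float64(56.8)), (580, np.float64(55.0)), (590, np.float64(48.7)), (600, np.float64(45.7)), (610, np.float64(41.0)), (620, np.float64(37.7)), (630, np.float64(35.4)), (640, np.float64(28.8)), (650, np.float64(25.4)), (660, np.float64(25.0))]
ridge [647.7 -75.4  18.9]
```

Call:
{"name": "send_rows", "arguments": {
  "targets": [
    {"offset": [0, 0, -0.15], "spin": 0},
    {"offset": [0.5, 0.06, -0.15], "spin": 0},
    {"offset": [1.0, 0.12, -0.15], "spin": 0},
    {"offset": [1.5, 0.18, -0.15], "spin": 0},
    {"offset": [2.0, 0.24, -0.15], "spin": 0},
    {"offset": [2.0, 0.24, -0.15], "spin": 0},
    {"offset": [2.0, 0.24, -0.15], "spin": 0}
  ]
}}

```text
time_s: 12.45
eef_pos: [417.3, -93.6, 128.0]
ee_rot: [-0.0, 0.998, 0.061, -0.0]
force: [-0.8, 0.4, -1.8]
grip_width: 0.256
grip_force: 62.5
```

Call:
{"name": "send_rows", "arguments": {
  "targets": [
    {"offset": [0.15, 0.02, 0], "spin": 0},
    {"offset": [0.3, 0.04, 0], "spin": 0},
    {"offset": [0.3, 0.04, 0], "spin": 0}
  ]
}}

```text
time_s: 12.7
eef_pos: [420.3, -93.3, 128.2]
ee_rot: [0.0, 0.998, 0.061, 0.0]
force: [-0.6, 0.6, -2.8]
grip_width: 0.259
grip_force: 62.5
```

Call:
{"name": "send_rows", "arguments": {
  "targets": [
    {"offset": [0.1, 0.01, 0], "spin": 0},
    {"offset": [0.2, 0.02, 0], "spin": 0},
    {"offset": [0.2, 0.02, 0], "spin": 0}
  ]
}}

```text
time_s: 12.95
eef_pos: [422.2, -93.2, 128.2]
ee_rot: [0.0, 0.998, 0.061, 0.0]
force: [0.7, -0.5, -2.8]
grip_width: 0.256
grip_force: 62.5
```

Call:
{"name": "send_rows", "arguments": {
  "targets": [
    {"offset": [0.1, 0.01, 0], "spin": 0},
    {"offset": [0.1, 0.01, 0], "spin": 0}
  ]
}}

```text
time_s: 13.12
eef_pos: [423.2, -93.0, 128.2]
ee_rot: [0.0, 0.998, 0.061, 0.0]
force: [0.6, -0.5, -1.8]
grip_width: 0.26
grip_force: 62.5
```

Call:
{"name": "send_rows", "arguments": {
  "targets": [
    {"offset": [0.1, 0.01, 0], "spin": 0},
    {"offset": [0.1, 0.01, 0], "spin": 0}
  ]
}}

```text
time_s: 13.28
eef_pos: [424.2, -93.0, 128.2]
ee_rot: [0.0, 0.998, 0.061, 0.0]
force: [1.1, 0.5, -1.9]
grip_width: 0.253
grip_force: 62.5
```

Call:
{"name": "send_rows", "arguments": {
  "targets": [
    {"offset": [0.1, 0.015, 0], "spin": 0},
    {"offset": [0.1, 0.015, 0], "spin": 0}
  ]
}}

```text
time_s: 13.45
eef_pos: [425.2, -92.8, 128.2]
ee_rot: [-0.0, 0.998, 0.061, 0.0]
force: [-0.9, -1.1, -2.3]
grip_width: 0.256
grip_force: 62.5
```

Call:
{"name": "send_rows", "arguments": {
  "targets": [
    {"offset": [0.1, 0.01, 0], "spin": 0},
    {"offset": [0.1, 0.01, 0], "spin": 0}
  ]
}}

```text
time_s: 13.62
eef_pos: [426.2, -92.7, 128.2]
ee_rot: [0.0, 0.998, 0.061, 0.0]
force: [0.0, -0.5, -2.6]
grip_width: 0.253
grip_force: 62.5
```

Call:
{"name": "send_rows", "arguments": {
  "targets": [
    {"offset": [0.1, 0.015, 0], "spin": 0},
    {"offset": [0.1, 0.015, 0], "spin": 0}
  ]
}}

```text
time_s: 13.78
eef_pos: [427.2, -92.6, 128.2]
ee_rot: [0.0, 0.998, 0.061, 0.0]
force: [-0.6, 0.3, -1.6]
grip_width: 0.259
grip_force: 62.5
```

Call:
{"name": "send_rows", "arguments": {
  "targets": [
    {"offset": [0.1, 0.01, 0], "spin": 0},
    {"offset": [0.1, 0.01, 0], "spin": 0}
  ]
}}

```text
time_s: 13.95
eef_pos: [428.2, -92.4, 128.2]
ee_rot: [0.0, 0.998, 0.061, 0.0]
force: [-0.0, -0.8, -3.3]
grip_width: 0.255
grip_force: 62.5
```

Call:
{"name": "send_rows", "arguments": {
  "targets": [
    {"offset": [0.1, 0.01, 0], "spin": 0},
    {"offset": [0.1, 0.01, 0], "spin": 0}
  ]
}}

```text
time_s: 14.12
eef_pos: [429.2, -92.4, 128.2]
ee_rot: [0.0, 0.998, 0.061, 0.0]
force: [-0.7, -0.3, -2.6]
grip_width: 0.255
grip_force: 62.5
```

Call:
{"name": "send_rows", "arguments": {
  "targets": [
    {"offset": [0.1, 0.01, 0], "spin": 0},
    {"offset": [0.1, 0.01, 0], "spin": 0}
  ]
}}

```text
time_s: 14.28
eef_pos: [430.2, -92.2, 128.2]
ee_rot: [0.0, 0.998, 0.061, 0.0]
force: [0.6, -0.7, -2.1]
grip_width: 0.257
grip_force: 62.5
```

Call:
{"name": "send_rows", "arguments": {
  "targets": [
    {"offset": [0.1, 0.015, 0], "spin": 0},
    {"offset": [0.1, 0.015, 0], "spin": 0}
  ]
}}

```text
time_s: 14.45
eef_pos: [431.2, -92.1, 128.2]
ee_rot: [0.0, 0.998, 0.061, 0.0]
force: [-0.3, 0.6, -2.2]
grip_width: 0.254
grip_force: 62.5
```

Call:
{"name": "send_rows", "arguments": {
  "targets": [
    {"offset": [0.1, 0.01, 0], "spin": 0},
    {"offset": [0.1, 0.01, 0], "spin": 0}
  ]
}}

```text
time_s: 14.62
eef_pos: [431.8, -91.9, 128.1]
ee_rot: [-0.0, 0.998, 0.061, -0.001]
force: [-2.6, -0.7, -1.7]
grip_width: 0.256
grip_force: 62.6
```

Call:
{"name": "send_rows", "arguments": {
  "targets": [
    {"offset": [0.1, 0.01, 0], "spin": 0},
    {"offset": [0.1, 0.01, 0], "spin": 0}
  ]
}}

```text
time_s: 14.78
eef_pos: [431.9, -91.7, 127.8]
ee_rot: [-0.0, 0.998, 0.061, -0.002]
force: [-8.3, -1.3, 1.0]
grip_width: 0.256
grip_force: 62.8
```

I feel the stop at about 8 N. I ease back 4–5 mm, then start pressing the handle down while drawing it back, so the tip stays in place.

Call:
{"name": "send_rows", "arguments": {
  "targets": [
    {"offset": [-0.3, -0.03, 0], "spin": 0},
    {"offset": [-0.55, -0.06, 0], "spin": 0},
    {"offset": [-0.55, -0.06, -0.4], "spin": 0},
    {"offset": [-0.6, -0.07, -0.8], "spin": 0},
    {"offset": [-0.75, -0.09, -1.3], "spin": 0},
    {"offset": [-0.95, -0.12, -1.8], "spin": 0},
    {"offset": [-1.25, -0.15, -2.4], "spin": 0},
    {"offset": [-1.25, -0.15, -2.4], "spin": 0}
  ]
}}

```text
time_s: 15.45
eef_pos: [420.5, -93.3, 103.3]
ee_rot: [-0.0, 0.998, 0.061, 0.0]
force: [2.0, -1.0, 0.6]
grip_width: 0.258
grip_force: 62.7
```

```bash
python3 slope.py
```

```text
t 15.45 tcp [420.5 -93.3 103.3] yaw 0.121 F [ 2.  -1.   0.6] grip 0.258 62.7
[[20.0, 106.5, -0.0], [35.0, 102.4, -0.0], [50.0, 97.9, -0.1], [65.0, 93.4, -0.1], [80.0, 89.0, -0.1], [95.0, 84.5, -0.1], [110.0, 78.2, -0.1], [125.0, 59.1, -0.1]]
```

Call:
{"name": "send_rows", "arguments": {
  "targets": [
    {"offset": [-0.2, -0.02, -0.5], "spin": 0},
    {"offset": [-0.4, -0.05, -1.0], "spin": 0},
    {"offset": [-0.6, -0.07, -1.5], "spin": 0},
    {"offset": [-0.78, -0.09, -2.0], "spin": 0},
    {"offset": [-0.95, -0.11, -2.5], "spin": 0},
    {"offset": [-1.08, -0.13, -3.0], "spin": 0},
    {"offset": [-1.2, -0.15, -3.5], "spin": 0},
    {"offset": [-1.2, -0.15, -3.5], "spin": 0}
  ]
}}

```text
time_s: 16.17
eef_pos: [407.7, -94.9, 68.6]
ee_rot: [-0.0, 0.998, 0.061, -0.001]
force: [-5.6, -1.0, 9.4]
grip_width: 0.259
grip_force: 64.5
```

```bash
python3 slope.py; cat > edge.py <<'E'
from h import *
for n in('top','scene'):
    c,T=cam(n); p,D=ctrl.capture(n); P=cloud(c,T,D); X,Y,Z=P[...,0],P[...,1],P[...,2]
    P0=np.load(n+'.npz')['P']
    def plane(P,z0,z1):
        x=(P[...,0]-708)*.9926+(P[...,1]+58)*.122; y=-(P[...,0]-708)*.122+(P[...,1]+58)*.9926; z=P[...,2]
        front=(x>3)&(x<14)&(abs(y)<100)&(abs(y)>14)&(z>z0)&(z<z1); body=(x>110)&(x<230)&(abs(y)<25)&(z>70)
        r=[round(float(np.median(z[front])),1) if front.any() else None]
        if body.any():
            A=np.c_[x[body],np.ones(body.sum())]; r.append(np.round(np.linalg.lstsq(A,z[body],rcond=None)[0],3).tolist())
        return r
    print(n,'before',plane(P0,15,60),'now',plane(P,15,60))
    m=(abs(X-645)<30)&(abs(Y+70)<50)&(Z>14)&(Z<22); print('ridge',np.round(P[m].mean(0),1))
E
python3 edge.py
```

```text
t 16.17 tcp [407.7 -94.9  68.6] yaw 0.122 F [-5.6 -1.   9.4] grip 0.259 64.5
[[20.0, 75.5, -0.0], [35.0, 73.5, -0.0], [50.0, 71.4, -0.0], [65.0, 69.2, -0.0], [80.0, 67.0, -0.1], [95.0, 64.9, -0.1], [110.0, 62.3, -0.1], [125.0, 45.2, -0.1]]
top before [25.4, [-0.01, 82.15]] now [29.5, [-0.025, 86.502]]
ridge [641.  -75.3  18.1]
scene before [28.2, [-0.002, 82.397]] now [31.0, [-0.022, 87.697]]
ridge [646.8 -72.5  18.3]
```

Call:
{"name": "send_rows", "arguments": {
  "targets": [
    {"offset": [-0.2, -0.02, -0.3], "spin": 0},
    {"offset": [-0.28, -0.03, -0.7], "spin": 0},
    {"offset": [-0.35, -0.04, -1.1], "spin": 0},
    {"offset": [-0.42, -0.05, -1.5], "spin": 0},
    {"offset": [-0.48, -0.06, -1.9], "spin": 0},
    {"offset": [-0.5, -0.06, -2.2], "spin": 0},
    {"offset": [-0.5, -0.06, -2.2], "spin": 0}
  ]
}}

```text
time_s: 16.9
eef_pos: [402.8, -95.5, 46.9]
ee_rot: [-0.0, 0.998, 0.061, -0.001]
force: [-5.1, -1.4, 11.0]
grip_width: 0.258
grip_force: 63.9
```

```bash
python3 slope.py;python3 edge.py
```

```text
t 16.9 tcp [402.8 -95.5  46.9] yaw 0.122 F [-5.1 -1.4 11. ] grip 0.258 63.9
[[20.0, 55.8, -0.0], [35.0, 55.1, -0.0], [50.0, 54.3, -0.0], [65.0, 53.6, -0.0], [80.0, 52.8, -0.0], [95.0, 52.1, -0.0], [110.0, 51.1, -0.0]]
top before [25.4, [-0.01, 82.15]] now [37.5, [-0.055, 94.788]]
ridge [640.2 -75.2  18.2]
scene before [28.2, [-0.002, 82.397]] now [39.0, [-0.052, 96.031]]
ridge [644.5 -74.9  17.9]
```

Call:
{"name": "send_rows", "arguments": {
  "targets": [
    {"offset": [-0.05, -0.01, -0.3], "spin": 0},
    {"offset": [-0.1, -0.01, -0.6], "spin": 0},
    {"offset": [-0.12, -0.01, -0.9], "spin": 0},
    {"offset": [-0.12, -0.01, -1.1], "spin": 0},
    {"offset": [-0.12, -0.01, -1.1], "spin": 0},
    {"offset": [-0.12, -0.01, -1.1], "spin": 0},
    {"offset": [-0.12, -0.01, -1.1], "spin": 0},
    {"offset": [-0.12, -0.01, -1.1], "spin": 0}
  ]
}}

```text
time_s: 17.72
eef_pos: [401.0, -95.4, 36.0]
ee_rot: [-0.0, 0.998, 0.061, -0.002]
force: [-8.5, -1.3, 11.0]
grip_width: 0.257
grip_force: 63.7
```

```bash
python3 edge.py; python3 look.py e2
```

```text
top before [25.4, [-0.01, 82.15]] now [41.1, [-0.072, 99.35]]
ridge [640.4 -76.5  17.9]
scene before [28.2, [-0.002, 82.397]] now [43.2, [-0.068, 100.388]]
ridge [642.9 -68.1  18.3]
t 17.82 tcp [401.  -95.4  36. ] yaw 0.122 F [-8.7 -1.2 11.4] grip 0.258 63.7
[[20.0, 46.0, -0.0], [35.0, 45.9, -0.0], [50.0, 45.8, -0.0], [65.0, 45.7, -0.0], [80.0, 45.6, -0.0], [95.0, 45.5, -0.0], [110.0, 45.3, -0.0]]
bar_tip []
ridge []
base []
```

View pics/e2.png

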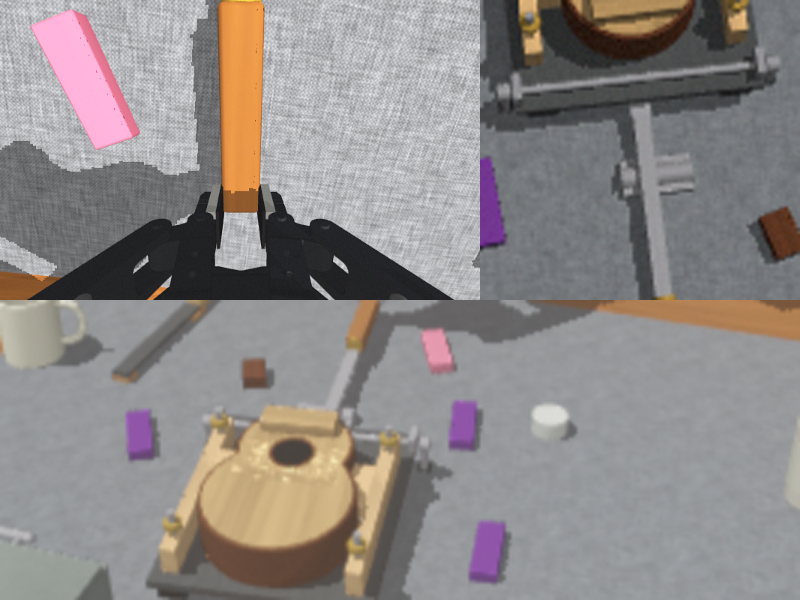

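Bar level at (240,100) in the wrist panel, base tilted about 0.065 rad, caul still in place. I check whether the legs have swung, by depth beside the front corners, before lowering.

```bash
cat > legs.py <<'E'
from h import *
import sys
o=[]
for n in('top','scene'):
    c,T=cam(n); p,D=ctrl.capture(n); P1=cloud(c,T,D); f=np.load(n+'.npz')
    for nm,P in(('before',f['P']),('now',P1)):
        x=(P[...,0]-708)*.9926+(P[...,1]+58)*.122; y=-(P[...,0]-708)*.122+(P[...,1]+58)*.9926; z=P[...,2]
        for sgn in(1,-1):
            m=(x>-45)&(x<70)&(y*sgn>122)&(y*sgn<150)&(z>5)&(z<70)
            print(n,nm,sgn,m.sum(),[(a,int((m&(abs(x-a)<=4)).sum()),round(float(np.median(z[m&(abs(x-a)<=4)])),1)) for a in range(-40,70,8) if (m&(abs(x-a)<=4)).any()])
    b=(slice(145,185),slice(285,395)) if n=='top' else (slice(205,262),slice(250,350))
    for q in(f['p'],p): o.append(cv2.resize(q[b],(400,290),interpolation=cv2.INTER_CUBIC))
save(sys.argv[1]+'.png',np.vstack([np.hstack(o[:2]),np.hstack(o[2:])]))
E
python3 legs.py l1
```

```text
top before 1 55 [(-40, 2, 5.1), (-16, 1, 5.5), (8, 10, 31.4), (16, 15, 37.1), (24, 4, 35.2), (32, 5, 23.0), (40, 9, 17.7), (48, 8, 7.9)]
top before -1 58 [(-40, 2, 6.1), (-24, 1, 5.2), (-16, 2, 7.2), (-8, 1, 6.6), (8, 7, 34.4), (16, 13, 35.9), (24, 8, 34.7), (32, 8, 22.8), (40, 9, 13.8), (48, 7, 10.9)]
top now 1 48 [(-16, 1, 5.1), (8, 15, 20.9), (16, 21, 49.8), (24, 9, 50.0), (48, 1, 6.7), (64, 1, 6.0)]
top now -1 47 [(-24, 3, 6.6), (-8, 1, 5.5), (8, 14, 22.0), (16, 17, 49.5), (24, 8, 50.3), (40, 1, 5.2), (48, 1, 5.2), (56, 1, 6.6), (64, 1, 5.3)]
scene before 1 60 [(-32, 2, 5.8), (-16, 1, 9.5), (8, 1, 5.6), (16, 5, 34.4), (24, 16, 33.4), (32, 8, 27.0), (40, 13, 18.0), (48, 8, 14.4), (56, 6, 10.9)]
scene before -1 39 [(-40, 1, 5.7), (16, 2, 38.8), (24, 12, 31.8), (32, 7, 30.0), (40, 9, 23.5), (48, 6, 12.6), (56, 1, 11.5), (64, 1, 5.1)]
scene now 1 52 [(-24, 1, 5.0), (16, 8, 41.3), (24, 36, 29.6), (32, 5, 48.4), (56, 1, 5.2), (64, 1, 5.1)]
scene now -1 25 [(24, 15, 43.4), (32, 8, 44.9), (40, 1, 9.6), (64, 1, 5.1)]
```

View pics/l1.png

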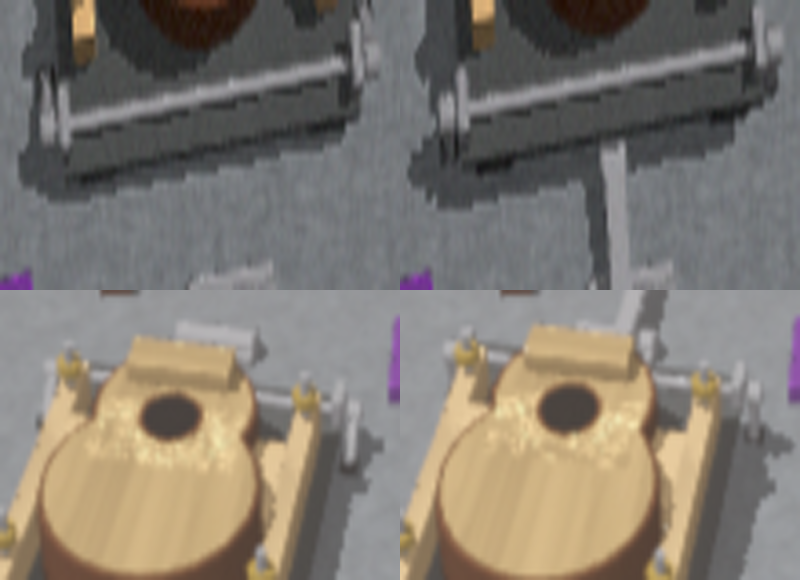

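The legs have swung: before, they trailed back to x≈48 at low height. Now they stand down under the pivot, with feet near x≈8. I lower gently.

Call:
{"name": "send_rows", "arguments": {
  "targets": [
    {"offset": [0, 0, 0.15], "spin": 0},
    {"offset": [0, 0, 0.3], "spin": 0},
    {"offset": [0, 0, 0.45], "spin": 0},
    {"offset": [0.02, 0, 0.6], "spin": 0},
    {"offset": [0.04, 0, 0.75], "spin": 0},
    {"offset": [0.06, 0, 0.9], "spin": 0},
    {"offset": [0.08, 0, 1.05], "spin": 0},
    {"offset": [0.08, 0, 1.05], "spin": 0}
  ]
}}

```text
time_s: 18.88
eef_pos: [401.9, -95.4, 46.5]
ee_rot: [-0.0, 0.998, 0.061, -0.002]
force: [-6.6, -0.7, 8.2]
grip_width: 0.258
grip_force: 63.3
```

Call:
{"name": "send_rows", "arguments": {
  "targets": [
    {"offset": [0.02, 0, 0.15], "spin": 0},
    {"offset": [0.05, 0, 0.3], "spin": 0},
    {"offset": [0.05, 0, 0.45], "spin": 0},
    {"offset": [0.05, 0, 0.6], "spin": 0},
    {"offset": [0.05, 0, 0.6], "spin": 0}
  ]
}}

```text
time_s: 19.3
eef_pos: [403.2, -95.4, 52.4]
ee_rot: [-0.0, 0.998, 0.061, -0.001]
force: [-2.9, -0.7, -2.8]
grip_width: 0.256
grip_force: 62.0
```

```bash
python3 slope.py;python3 edge.py
```

```text
t 19.3 tcp [403.2 -95.4  52.4] yaw 0.122 F [-2.9 -0.7 -2.8] grip 0.256 62.0
[[20.0, 61.1, -0.0], [35.0, 60.1, -0.0], [50.0, 59.0, -0.0], [65.0, 57.9, -0.0], [80.0, 56.9, -0.0], [95.0, 55.8, -0.0], [110.0, 54.5, -0.0]]
top before [25.4, [-0.01, 82.15]] now [36.7, [-0.052, 94.055]]
ridge [639.9 -76.1  18.1]
scene before [28.2, [-0.002, 82.397]] now [39.1, [-0.049, 95.219]]
ridge [643.9 -73.3  18.6]
```

The base rests on its stand (tilt 0.047, load gone). I loosen the grip a little so the bar droops, raise the handle, and check before drawing out.

Call:
{"name": "send_rows", "arguments": {
  "targets": [
    {"offset": [-0.3, -0.04, 0], "spin": 0},
    {"offset": [-0.3, -0.04, 0], "spin": 0},
    {"offset": [-0.3, -0.04, 0.3], "spin": 0},
    {"offset": [-0.3, -0.04, 0.7], "spin": 0},
    {"offset": [-0.3, -0.04, 1.1], "spin": 0},
    {"offset": [-0.3, -0.04, 1.5], "spin": 0},
    {"offset": [-0.3, -0.04, 1.8], "spin": 0},
    {"offset": [-0.3, -0.04, 1.8], "spin": 0}
  ],
  "squeeze": 20
}}

```text
time_s: 20.12
eef_pos: [401.0, -96.1, 71.3]
ee_rot: [0.0, 0.998, 0.061, 0.0]
force: [0.3, -0.2, -3.2]
grip_width: 0.255
grip_force: 62.0
```

```bash
python3 slope.py;python3 edge.py
```

```text
t 20.12 tcp [401.  -96.1  71.3] yaw 0.122 F [ 0.3 -0.2 -3.2] grip 0.255 62.0
[[20.0, 78.8, -0.0], [35.0, 77.0, -0.0], [50.0, 75.1, -0.0], [65.0, 73.1, -0.0], [80.0, 71.1, -0.0], [95.0, 69.3, -0.1], [110.0, 67.0, -0.1], [125.0, 49.4, 5.2]]
top before [25.4, [-0.01, 82.15]] now [37.1, [-0.054, 94.375]]
ridge [639.5 -74.9  17.6]
scene before [28.2, [-0.002, 82.397]] now [39.5, [-0.049, 95.244]]
ridge [644.6 -71.9  18.7]
```

Call:
{"name": "send_rows", "arguments": {
  "targets": [
    {"offset": [0, 0, -0.2], "spin": 0},
    {"offset": [0, 0, -0.4], "spin": 0},
    {"offset": [-0.6, -0.07, -0.37], "spin": 0},
    {"offset": [-1.3, -0.16, -0.32], "spin": 0},
    {"offset": [-2.1, -0.26, -0.26], "spin": 0},
    {"offset": [-3.0, -0.37, -0.18], "spin": 0},
    {"offset": [-4.0, -0.49, 0], "spin": 0},
    {"offset": [-5.0, -0.61, 0.3], "spin": 0}
  ]
}}

```text
time_s: 20.93
eef_pos: [349.5, -102.1, 73.8]
ee_rot: [-0.0, 0.998, 0.061, -0.0]
force: [0.4, -0.3, -2.8]
grip_width: 0.257
grip_force: 62.1
```

```bash
python3 slope.py;python3 edge.py; python3 - <<'E'
from h import *
P=np.load('top.npz')['P']; X,Y,Z=P[...,0],P[...,1],P[...,2]
for y in range(300,100,-20): print(y,''.join('#' if ((abs(X-x)<=10)&(abs(Y-y)<=10)&(Z>5)).any() else '.' for x in range(300,780,20)))
E
```

```text
t 20.93 tcp [ 349.5 -102.1   73.8] yaw 0.122 F [ 0.4 -0.3 -2.8] grip 0.257 62.1
[[20.0, 81.6, -0.0], [35.0, 80.1, -0.0], [50.0, 78.4, -0.0], [65.0, 76.8, -0.0], [80.0, 75.1, -0.0], [95.0, 73.5, -0.1], [110.0, 71.5, -0.1]]
top before [25.4, [-0.01, 82.15]] now [37.2, [-0.053, 94.255]]
ridge [639.6 -77.4  18. ]
scene before [28.2, [-0.002, 82.397]] now [38.7, [-0.049, 95.275]]
ridge [644.2 -72.   18.8]
300 .##################.#.#.
280 #.##.##.#############..#
260 ##..##.#########.#######
240 ###.#######...##.#.###..
220 #####.######.###.####..#
200 #########..#######.###.#
180 ###########..###..#####.
160 ##.###.#..##########.###
140 ##.#.#.#########.##.##.#
120 ####..##..##.##.##.####.
```

The bar is out and the base still propped. I carry it back to its open spot on the left.

Call:
{"name": "send_rows", "arguments": {
  "targets": [
    {"offset": [-0.3, 0, 2], "spin": 0},
    {"offset": [-0.3, 0, 5], "spin": 0},
    {"offset": [0, 2, 7], "spin": -0.01},
    {"offset": [0.2, 5, 7.5], "spin": -0.03},
    {"offset": [0.4, 8.5, 7.5], "spin": -0.06},
    {"offset": [0.6, 12, 7.5], "spin": -0.09},
    {"offset": [0.8, 15.5, 7.5], "spin": -0.12},
    {"offset": [1, 19, 7.5], "spin": -0.15}
  ]
}}

```text
time_s: 21.75
eef_pos: [360.7, 89.7, 148.9]
ee_rot: [-0.0, 1.0, -0.015, 0.0]
force: [1.0, -0.6, -2.7]
grip_width: 0.254
grip_force: 62.1
```

Call:
{"name": "send_rows", "arguments": {
  "targets": [
    {"offset": [0.1, 3.5, 0], "spin": -0.03},
    {"offset": [0.2, 7, 0], "spin": -0.06},
    {"offset": [0.4, 10.5, 0], "spin": -0.09},
    {"offset": [0.6, 14, 0], "spin": -0.11},
    {"offset": [0.8, 17.5, 0], "spin": -0.13},
    {"offset": [0.8, 20.5, 0], "spin": -0.132},
    {"offset": [0.8, 22.5, -1], "spin": -0.132},
    {"offset": [0.8, 23.3, -3], "spin": -0.132}
  ]
}}

```text
time_s: 22.42
eef_pos: [369.5, 324.3, 119.8]
ee_rot: [-0.002, 0.997, -0.079, 0.002]
force: [0.0, 0.2, -1.8]
grip_width: 0.255
grip_force: 62.1
```

Call:
{"name": "send_rows", "arguments": {
  "targets": [
    {"offset": [0, 0, -2], "spin": 0},
    {"offset": [0, 0, -4], "spin": 0},
    {"offset": [0, 0, -6], "spin": 0},
    {"offset": [0, 0, -7], "spin": 0},
    {"offset": [0, 0, -8], "spin": 0},
    {"offset": [0, 0, -9], "spin": 0},
    {"offset": [0, 0, -9.6], "spin": 0},
    {"offset": [0, 0, -9.6], "spin": 0}
  ]
}}

```text
time_s: 23.08
eef_pos: [368.9, 320.9, 22.1]
ee_rot: [0.0, 0.997, -0.08, 0.0]
force: [-0.3, 0.7, -0.7]
grip_width: 0.262
grip_force: 62.0
```

```bash
python3 slope.py
```

```text
t 23.08 tcp [368.9 320.9  22.1] yaw -0.16 F [-0.3  0.7 -0.7] grip 0.262 62.0
[[20.0, 31.6, -0.2], [35.0, 31.3, 0.2], [50.0, 30.9, 0.2], [65.0, 30.6, 0.2], [80.0, 30.2, 0.2], [95.0, 29.9, 0.1], [110.0, 29.4, 0.1]]
```

Call:
{"name": "send_rows", "arguments": {
  "targets": [
    {"offset": [0, 0, -0.3], "spin": 0},
    {"offset": [0, 0, -0.6], "spin": 0},
    {"offset": [0, 0, -0.75], "spin": 0},
    {"offset": [0, 0, -0.75], "spin": 0}
  ]
}}

```text
time_s: 23.47
eef_pos: [369.1, 321.1, 15.3]
ee_rot: [-0.0, 0.997, -0.08, 0.001]
force: [0.0, 0.7, 0.1]
grip_width: 0.252
grip_force: 62.0
```

Call:
{"name": "send_rows", "arguments": {
  "targets": [
    {"offset": [0, 0, 0], "spin": 0},
    {"offset": [0, 0, 0], "spin": 0},
    {"offset": [0, 0, 0], "spin": 0},
    {"offset": [0, 0, 0], "spin": 0},
    {"offset": [0, 0, 2], "spin": 0},
    {"offset": [0, 0, 5], "spin": 0},
    {"offset": [0, 0, 9], "spin": 0},
    {"offset": [0, 0, 13], "spin": 0}
  ],
  "grip": 0.8
}}

```text
time_s: 24.13
eef_pos: [368.0, 320.6, 146.4]
ee_rot: [0.0, 0.997, -0.08, -0.001]
force: [0.5, -0.0, -0.1]
grip_width: 0.801
grip_force: 0.0
```

Call:
{"name": "send_rows", "arguments": {
  "targets": [
    {"offset": [0, -2, 3], "spin": 0},
    {"offset": [0, -4, 6], "spin": 0},
    {"offset": [0, -4, 6], "spin": 0},
    {"offset": [0, -4, 6], "spin": 0}
  ]
}}

```text
time_s: 24.47
eef_pos: [369.2, 280.6, 206.4]
ee_rot: [-0.001, 0.997, -0.081, 0.001]
force: [-0.8, 0.3, -0.9]
grip_width: 0.799
grip_force: 0.0
```

```bash
python3 edge.py; python3 slope.py|head -1; python3 - <<'E'
from h import *
t,D=ctrl.capture('top'); c,T=cam('top'); P=cloud(c,T,D); s,_=ctrl.capture('scene')
m=(P[...,0]>330)&(P[...,0]<720)&(abs(P[...,1]-300)<60)&(P[...,2]>15)&(P[...,2]<60); q=P[m]; print('handle z',np.percentile(q[:,2],[50,98]))
save('end.png',np.vstack([cv2.resize(t[80:290,160:480],(800,300))*1,cv2.resize(s[175:280,190:470],(800,300),interpolation=cv2.INTER_CUBIC)]))
E
```

```text
top before [25.4, [-0.01, 82.15]] now [37.1, [-0.056, 94.78]]
ridge [638.7 -74.2  17.8]
scene before [28.2, [-0.002, 82.397]] now [39.6, [-0.049, 95.015]]
ridge [643.9 -74.3  18.7]
t 24.57 tcp [368.3 280.9 204.2] yaw -0.16 F [ 0.4 -0.3 -0.8] grip 0.796 0.0
handle z [22.82790967 27.56320657]
```

View pics/end.png

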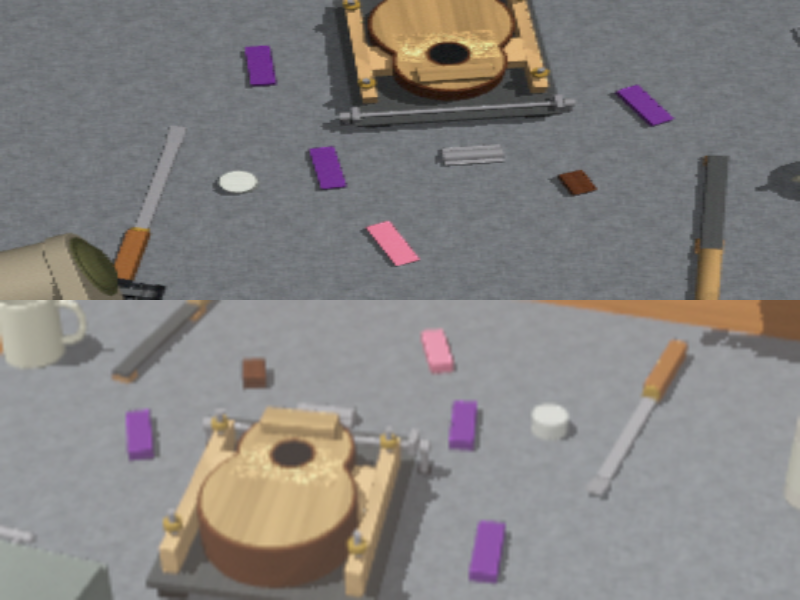

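The bar lies flat at (640,415) in the lower panel, away from the base and block. The base is propped (tilt about 0.05), the caul is on the instrument at (300,425), and nothing else has moved.

```bash
python3 -c "
from rig import ctrl
print(ctrl.finish_job())"
```

```text
the job is handed in; nothing more can be done
None
```

The job is handed in: the base is propped on its stand (front about 12 mm up), the pry bar lies flat on the open bench, the caul is still on the instrument, the stop was felt at about 8 N, and it took about 25 of the 72 s. The judge's verdict was not returned.

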